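Unplug the lamp battery from the charging block

TASK

The tall battery pack on the bar's charging block is charged. Pull it straight up out of its socket, where a sprung catch holds it, and put it down on the round steel tray without dropping it. Leave the other two packs plugged in where they are.

Things in the scene. Friction and masses are not known exactly. Their poses are not given: they have to be found in the camera images.
- tall_pack: The pack to unplug: grey upright block 44 (x) by 34 (y) by 72 mm high, 0.13-0.21 kg. Origin: centre of its underside, on top of the charging block; z up, y along the row. Below it a plug foot 30 by 26 mm reaches 22 mm into the socket, 1.5 mm play; sprung rollers hold it: 10 to 15 N over the first 6 mm of pull. Grip across x (faces free). Out, it stands on the foot's flat end, 22 mm below the origin.
- low_pack: Another pack, plugged in, to be left: grey, low and wide, 54 (x) by 50 (y) by 28 mm high above the charging block, origin at the centre of its underside there. The three packs stand in one row in any order, centres 72 mm apart.
- round_pack: Another pack, plugged in, to be left: grey, round, 46 mm across, 40 mm high above the charging block, origin at the centre of its underside there. The charging block is dark steel, fixed to the counter, 78 by 236 mm and 45 mm high, with the packs' undersides on its top face.
- tray: Round steel tray lying loose on the counter, 190 mm across, rim 14 mm high and 4 mm thick, floor 4 mm thick. Origin: centre of its underside; z up. The yaw means nothing.
There are look-alikes about, which are no part of the job. Leave any orange or red look-alike of the tall_pack alone.

How it is judged:
By the outcome, as a careful person would: the job done as asked, in the order asked, and still so for the second after the job is handed in, with the robot touching nothing.
It also fails if it takes over 43 s, if anything falls off the work surface, if the arm or the gripper's body presses on something with over 40 N, if the wrist force passes 120 N, or if a joint passes its speed limit or range.

ROBOT

A 7-joint arm with a two-finger parallel gripper is mounted at the origin on the work surface. World frame = base frame: x ahead of the robot, y to its left, z up, the work surface at z = 0. Lengths are in m, angles in rad, forces in N, time in s.
With the tool pointing down it reaches from about 0.4 to 0.925 m from the base axis. Payload 4.1 kg.
Tool frame: the origin (TCP) lies at the very end of the fingers, on their centre line; the grasp point (between the pads) lies 19 mm behind it; z points along the fingers, y is the direction in which the jaws open and shut (so a half turn about z gives the same grasp; the last joint's range is limited). The gripper opens to 85 mm and grips with 20 to 120 N. Pads are 22 mm wide; open, the fingers measure 114 mm over their backs; the gripper's body (76 mm by 85 mm) begins 54 mm behind the grasp point. The pads swing forward as they close: fully open they stand 13 mm farther back than shut.
Start: joints at [1.02, 0.398, 0.045, 1.537, -0.019, 1.207, -0.051], TCP at [0.284, -0.585, 0.231] pointing down, gripper open.
Joint ranges: [-2.82, 2.82], [-0.49, 2.23], [-1.37, 1.46], [0, 2.46], [-1.36, 4.5], [0.23, 2], [-2.94, 2.94]. Speed limits (rad/s): [2.57, 2.57, 3.14, 3.14, 3.14, 3.14, 3.14].

INTERFACE

Orientations are given as a unit quaternion [x, y, z, w].
In Python, from plant import robot gives the robot as it stands.
- The arm moves only by the tool drive_tool, never from a script. Its argument "steps" is a list that holds one entry, the list of rows, each a list of 7 numbers: the shift along the tool's x, y, z in mm, then the turn, a rotation vector about the tool's x, y, z in rad, then the finger opening in mm, from 0 to 85.4. In form: [[[x, y, z, wx, wy, wz, gripper], ...]]. A call has 1 to 10 rows; each row is the pose to reach, as a shift and turn from the pose commanded when the call began, along the tool's axes at that moment; what a row does not reach only later rows make up. A row lasts 1/10 s, in which the tool goes at most 50 mm and 8.59 degrees, less where a joint would pass 70% of its speed; a pose out of reach is approached as far as the arm can. A call with a gripper value outside its range is refused whole. The fingers move at their own pace and stop on an object; the grip force is fixed at half the most. Time passes only in rows, so rows that repeat a pose let the fingers close. It gives the time, the measured TCP pose, the force and the opening at its end, in the units of the state.
- robot.state(): the state, without advancing time (a new reading comes with each control period).
- robot.read_camera(name): name is "side" or "top" or "wrist"; returns the picture (384x512x3 uint8, red, green, blue); there is no depth.
- robot.calibration(name): a dict with "intrinsics" (3x3 intrinsics, pixels), "D" ([k1, k2, p1, p2, k3] as OpenCV has them; the pictures are not rectified), "R" (3x3) and "t" (3): a world point X has camera coordinates R X + t. Camera axes: x right, y down, z forward; pixel columns grow to the right and rows downward; lengths in m; the calibration is good to about 2 mm. A picture is of the moment at which its call begins: read the wrist's pose just before it. calibration takes no time and is no camera call; for the wrist camera it gives the pose at the moment of the call.
- robot.job_done(): hands the job in, once; it reports no verdict.
The state is a dict: "t": time; "joint_pos": joint angles; "dq": joint speeds; "joint_torque": joint torques, N m; "ee_pos": TCP position; "orientation": TCP orientation; "contact_force": force on the tool from outside, world axes, zero at the start; "ft_torque": the same for the moment, N m; "grip_width": finger opening in m.
Only numpy, scipy, OpenCV 4.12 (cv2) and the standard library are available. Lean on these libraries where they do the work, as an engineer would, in place of code of your own. Each camera call takes 0.05 s, during which the arm holds its last target.

## Working session

There is one attempt and no reset: what is moved stays moved. The work goes in short steps, Python scripts to look and compute and a tool call to move; the robot and the scene stay as the last step left them, time stands still between calls to the robot, and variables do not carry over. Pictures are saved under pics/ and viewed, and the job is handed in when it is done.

Besides the shell and the picture viewer there is one more tool, called after "Call:" in YAML: its name, and indented under it one key for each argument. drive_tool: Moves the arm, as the interface text tells. Its arguments: {"type":"object","properties":{"steps":{"type":"array","items":{"type":"array","items":{"type":"array","items":{"type":"number"}}}}},"required":["steps"]}

```bash
mkdir -p pics; ls; python3 - <<'E'
from plant import robot
import cv2,json
s=robot.state(); print({k:(v if not hasattr(v,'tolist') else [round(x,3) for x in v.tolist()]) for k,v in s.items()})
for n in ["top","side","wrist"]:
    c=robot.calibration(n); print(n,c)
    im=robot.read_camera(n); cv2.imwrite(f"pics/{n}0.png",im[:,:,::-1])
E
```

```text
pics
{'t': 0.0, 'joint_pos': [1.02, 0.399, 0.045, 1.538, -0.019, 1.207, -0.051], 'dq': [-0.001, -0.001, -0.001, -0.0, 0.002, 0.0, -0.0], 'joint_torque': [-0.001, -47.513, 1.365, -25.422, 0.012, 0.01, -0.0], 'ee_pos': [0.284, -0.584, 0.23], 'orientation': [0.975, 0.224, -0.0, -0.001], 'contact_force': [-0.483, -0.825, 1.271], 'ft_torque': [0.027, 0.01, 0.003], 'grip_width': 0.08532743215983686}
top {'intrinsics': array([[495.28359653,   0.        , 260.19262991],
       [  0.        , 495.28359653, 188.69885624],
       [  0.        ,   0.        ,   1.        ]]), 'D': array([-0.17008277,  0.        ,  0.        ,  0.        ,  0.        ]), 'R': array([[-0.02261438, -0.99974345,  0.00127748],
       [-0.98513557,  0.02206627, -0.17035548],
       [ 0.17028358, -0.00511097, -0.98538184]]), 't': array([0.008888  , 0.499736  , 1.19301237])}
side {'intrinsics': array([[482.50554332,   0.        , 247.86809705],
       [  0.        , 482.50554332, 190.84775174],
       [  0.        ,   0.        ,   1.        ]]), 'D': array([-0.09744373,  0.        ,  0.        ,  0.        ,  0.        ]), 'R': array([[-0.88265263, -0.47002027,  0.00229671],
       [-0.26303295,  0.48988909, -0.83115723],
       [ 0.38953562, -0.73422723, -0.55603272]]), 't': array([0.46406984, 0.20269298, 1.0312461 ])}
wrist {'intrinsics': array([[293.19698809,   0.        , 259.66269685],
       [  0.        , 293.19698809, 189.17859356],
       [  0.        ,   0.        ,   1.        ]]), 'D': array([-0.06609711,  0.        ,  0.        ,  0.        ,  0.        ]), 'R': array([[ 0.43684375, -0.89953683, -0.0010174 ],
       [-0.85276559, -0.41448957,  0.31778804],
       [-0.28628375, -0.13795612, -0.94816123]]), 't': array([-0.64916089, -0.04205213,  0.38041054])}
```

View pics/top0.png

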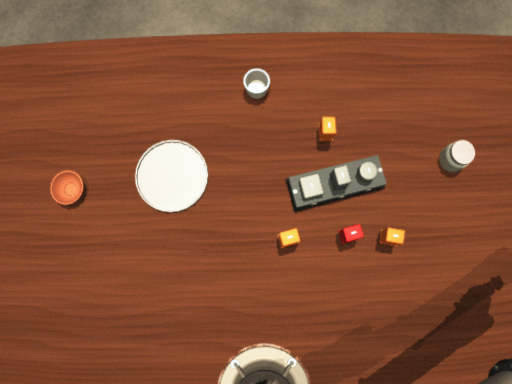

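View pics/side0.png

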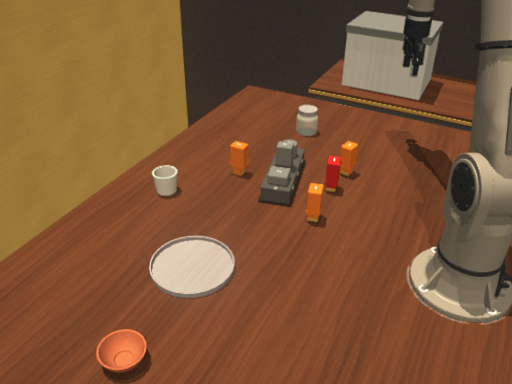

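View pics/wrist0.png

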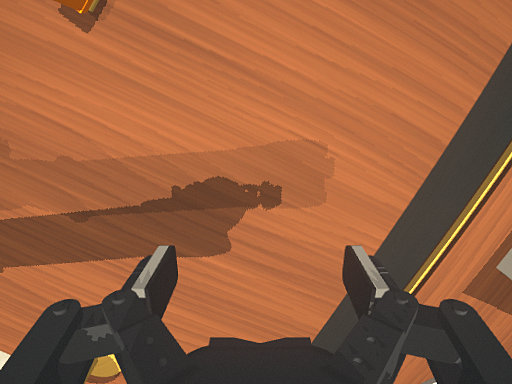

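The top view shows the charging block at about (337,183). The low pack is at (312,186), the tall pack in the middle at (342,176) and the round pack at (368,171). The tray is at (172,176). I'll zoom in to measure.

```bash
cat > h.py <<'E'
import numpy as np, cv2
from plant import robot
def ray(c,uv,z):
    p=cv2.undistortPoints(np.array([[uv]],float),c['intrinsics'],c['D'])[0,0]
    R=c['R'];o=-R.T@c['t'];d=R.T@np.array([p[0],p[1],1]);return o+d*(z-o[2])/d[2]
def proj(c,X):
    return cv2.projectPoints(np.array(X,float).reshape(-1,3),cv2.Rodrigues(c['R'])[0],c['t'],c['intrinsics'],c['D'])[0][:,0]
def box(x,y,yaw,sx,sy,z):
    a=np.array([[1,1],[-1,1],[-1,-1],[1,-1]])*[sx/2,sy/2]
    r=np.array([[np.cos(yaw),-np.sin(yaw)],[np.sin(yaw),np.cos(yaw)]])
    return np.c_[a@r.T+[x,y],np.full(4,z)]
E
python3 - <<'E'
from h import *
im=cv2.imread('pics/top0.png')
cv2.imwrite('pics/z1.png',cv2.resize(im[145:225,275:400],None,fx=6,fy=6,interpolation=cv2.INTER_CUBIC))
im=cv2.imread('pics/side0.png')
cv2.imwrite('pics/z2.png',cv2.resize(im[130:210,250:320],None,fx=7,fy=7,interpolation=cv2.INTER_CUBIC))
E
```

```text
(no output)
```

View pics/z1.png

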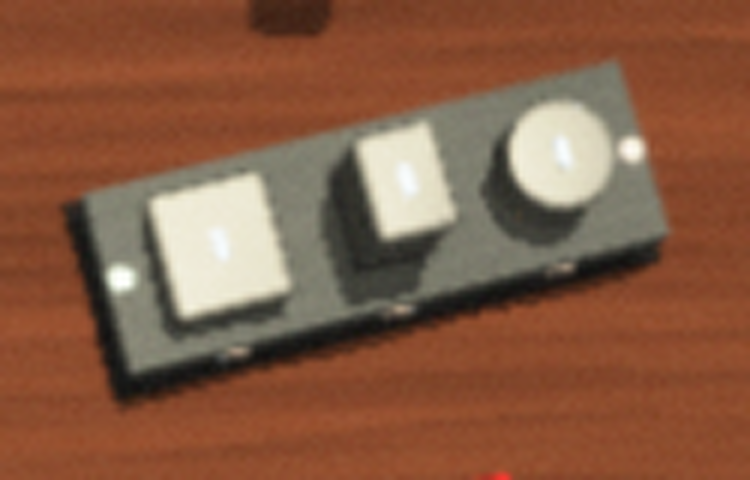

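View pics/z2.png

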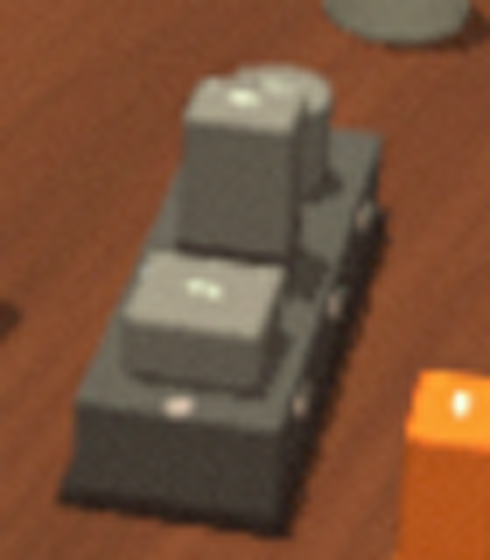

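In the zoom, the block's top corners are at about (87,195), (615,62), (667,235) and (130,372). The tall pack's top corners are at (357,142), (430,122), (456,218) and (387,240). I'll fit both.

```bash
python3 - <<'E'
from h import *
from scipy.optimize import least_squares
c=robot.calibration('top'); cs=robot.calibration('side')
px=lambda l:(np.array(l,float)+.5)/6-.5+[275,145]
def fit(P,z,n):
    W=np.array([ray(c,p,z) for p in px(P)])[:,:2]
    print(n,W.mean(0).round(4),'sides',[round(float(np.linalg.norm(W[i]-W[(i+1)%4])),4) for i in range(4)])
    e=W[0]-W[1]+W[3]-W[2]; yaw=np.arctan2(-e[0],e[1]); print('yaw',yaw); return W.mean(0),yaw
b,yb=fit([(87,195),(615,62),(667,235),(130,372)],.045,'block')
t,yt=fit([(357,142),(430,122),(456,218),(387,240)],.117,'tall')
fit([(150,197),(258,173),(290,290),(183,318)],.073,'low')
print('round',ray(c,px([(560,154)])[0],.085))
# side-view check of tall top corners, zoom2 coords
p=proj(cs,box(*t,yb,.044,.034,.117)); print('tall top side z2',((p-[250,130]+.5)*7-.5).round(0).tolist())
p=proj(cs,box(*b,yb,.078,.236,.045)); print('block side z2',((p-[250,130]+.5)*7-.5).round(0).tolist())
# tray: white outline fit
im=cv2.imread('pics/top0.png'); m=(im.min(2)>120).astype(np.uint8); m[:, :120]=0;m[:,225:]=0;m[:120]=0;m[230:]=0
k=max(cv2.findContours(m,0,1)[0],key=cv2.contourArea); 
W=np.array([ray(c,q[0],.014)[:2] for q in k.astype(float)]); 
r=least_squares(lambda v:np.hypot(*(W-v[:2]).T)-v[2],[*W.mean(0),.095],loss='soft_l1',f_scale=.002); print('tray',r.x)
s=robot.state();print(s['t'])
from scipy.spatial.transform import Rotation as Ro
T=Ro.from_quat(s['orientation']).as_matrix();print(T.round(3),s['ee_pos'])
E
```

```text
block [ 0.5162 -0.1969] sides [0.2329, 0.0771, 0.2348, 0.0764]
yaw 0.2272073716858665
tall [ 0.5164 -0.1975] sides [0.0305, 0.0398, 0.0291, 0.0408]
yaw 0.2669609054670315
low [ 0.5002 -0.1271] sides [0.0455, 0.05, 0.0453, 0.0515]
yaw 0.216797985261861
round [ 0.53241337 -0.26660931  0.085     ]
tall top side z2 [[184.0, 115.0], [296.0, 130.0], [312.0, 89.0], [202.0, 75.0]]
block side z2 [[76.0, 404.0], [280.0, 434.0], [385.0, 137.0], [206.0, 114.0]]
tray [0.54604716 0.22751583 0.09396763]
0.15
[[ 0.9    0.437 -0.001]
 [ 0.437 -0.9    0.001]
 [-0.    -0.002 -1.   ]] [ 0.28358617 -0.58433655  0.23050751]
```

The tall pack is at about (0.516, -0.197). The block, row and pack fits agree on a yaw of about 0.227, and the side view projection matches. The tray is at (0.546, 0.2275). I'll move above the pack, with a world turn of +1.346 (tool z -1.346).

Call:
drive_tool:
  steps:
    - [[19, -12, 0, 0, 0, -0.067, 85], [57, -37, 0, 0, 0, -0.2, 85], [95, -62, 0, 0, 0, -0.335, 85], [133, -86, 0, 0, 0, -0.47, 85], [170, -111, 0, 0, 0, -0.605, 85], [208, -136, 0, 0, 0, -0.74, 85], [246, -160, 0, 0, 0, -0.875, 85], [284, -185, 0, 0, 0, -1.01, 85], [322, -210, 0, 0, 0, -1.145, 85], [360, -235, 0, 0, 0, -1.28, 85]]

```text
t: 1.15
ee_pos: [0.5056, -0.2132, 0.2314]
orientation: [0.645, 0.764, -0.0, 0.0]
contact_force: [0.8, -0.4, 0.1]
grip_width: 0.0851
```

```bash
cat > st.py <<'E'
from h import *
from scipy.spatial.transform import Rotation as Ro
def to(x,y,z,ang):  # tool y azimuth
    s=robot.state();T=Ro.from_quat(s['orientation']).as_matrix()
    Y=np.array([np.cos(ang),np.sin(ang),0]);Z=np.array([0,0,-1.]);G=np.c_[np.cross(Y,Z),Y,Z]
    print('t',round(s['t'],2),'pos',s['ee_pos'].round(4),'F',np.round(s['contact_force'],1),'w',round(s['grip_width'],4))
    print('mm',(T.T@(np.array([x,y,z])-s['ee_pos'])*1e3).round(1),'rot',Ro.from_matrix(T.T@G).as_rotvec().round(4))
E
python3 -c "
from st import *
to(.5163,-.197,.2,.227)"
```

```text
t 1.15 pos [ 0.5056 -0.2132  0.2314] F [ 0.8 -0.4  0.1] w 0.0851
mm [14.2 13.3 31.4] rot [ 0.      0.0002 -0.0578]
```

Call:
drive_tool:
  steps:
    - [[8, 7, 15, 0, 0, -0.03, 85], [15, 14, 31, 0, 0, -0.06, 85], [15, 14, 31, 0, 0, -0.06, 85], [15, 14, 31, 0, 0, -0.06, 85]]

```text
t: 1.55
ee_pos: [0.5158, -0.1992, 0.2001]
orientation: [0.625, 0.781, -0.0, -0.0]
contact_force: [-0.1, -0.1, 0.8]
grip_width: 0.0845
```

```bash
python3 - <<'E'
from st import *
to(.5163,-.197,.066,.227)
c=robot.calibration('wrist');im=robot.read_camera('wrist')[:,:,::-1].copy()
for q in (box(.5163,-.197,.227,.044,.034,.117),box(.5163,-.197,.227,.044,.034,.045),box(.5163,-.197,.227,.078,.236,.045)):
    cv2.polylines(im,[proj(c,q).round().astype(int)],True,(0,255,0),1)
cv2.imwrite('pics/w1.png',im)
E
```

```text
t 1.55 pos [ 0.5158 -0.1992  0.2001] F [-0.1 -0.1  0.8] w 0.0845
mm [  2.    1.1 134.1] rot [-0.0012 -0.0002 -0.0061]
```

View pics/w1.png

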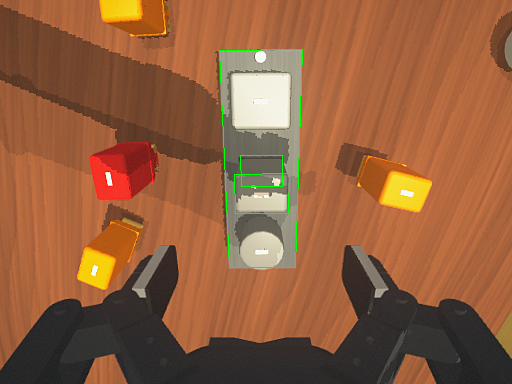

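```bash
python3 - <<'E'
from st import *
im=robot.read_camera('wrist')[:,:,::-1]
cv2.imwrite('pics/w2.png',cv2.resize(im[130:280,200:320],None,fx=4,fy=4,interpolation=cv2.INTER_CUBIC))
E
```

```text
(no output)
```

View pics/w2.png

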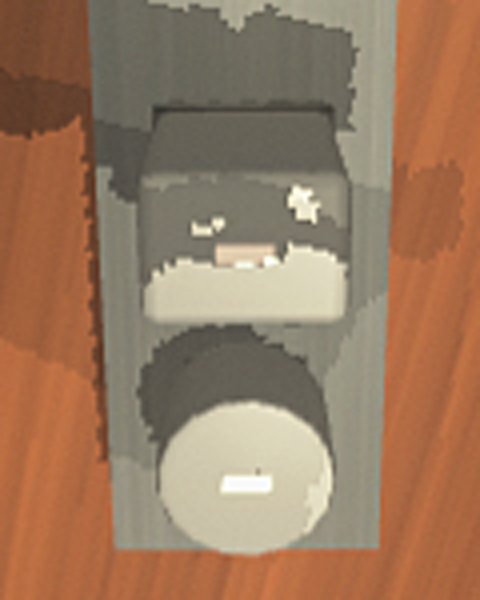

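The overlay and image agree: the pack's top spans columns 235–287 and rows 173–211, against a prediction of 236–288 and 175–213. Descending.

Call:
drive_tool:
  steps:
    - [[1, 0.5, 25, 0, 0, -0.006, 85], [2, 1, 50, 0, 0, -0.006, 85], [2, 1, 75, 0, 0, -0.006, 85], [2, 1, 95, 0, 0, -0.006, 85], [2, 1, 110, 0, 0, -0.006, 85], [2, 1, 122, 0, 0, -0.006, 85], [2, 1, 132, 0, 0, -0.006, 85], [2, 1, 134, 0, 0, -0.006, 85], [2, 1, 134, 0, 0, -0.006, 85]]

```text
t: 2.55
ee_pos: [0.5172, -0.1971, 0.0664]
orientation: [0.622, 0.783, 0.0, 0.0]
contact_force: [0.4, 1.1, 0.3]
grip_width: 0.0851
```

```bash
python3 - <<'E'
from st import *
to(.5163,-.197,.066,.227)
cv2.imwrite('pics/w3.png',robot.read_camera('wrist')[:,:,::-1])
E
```

```text
t 2.55 pos [ 0.5172 -0.1971  0.0664] F [0.4 1.1 0.3] w 0.0851
mm [ 0.3 -0.9  0.4] rot [0.0002 0.0002 0.    ]
```

View pics/w3.png

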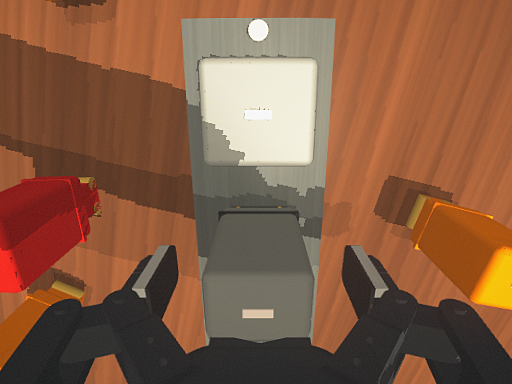

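The pack (columns 204–313) sits centred between the pads at 176 and 344, with nothing touching. Closing the gripper.

Call:
drive_tool:
  steps:
    - [[0, -1, 0, 0, 0, 0, 60], [0, -1, 0, 0, 0, 0, 50], [0, -1, 0, 0, 0, 0, 44], [0, -1, 0, 0, 0, 0, 38], [0, -1, 0, 0, 0, 0, 30], [0, -1, 0, 0, 0, 0, 30], [0, -1, 0, 0, 0, 0, 30], [0, -1, 0, 0, 0, 0, 30]]

```text
t: 3.4
ee_pos: [0.5165, -0.1974, 0.0669]
orientation: [0.622, 0.783, 0.0, 0.0]
contact_force: [-0.6, -0.4, 6.1]
grip_width: 0.0429
```

Call:
drive_tool:
  steps:
    - [[0, -1, -1.5, 0, 0, 0, 30], [0, -1, -3, 0, 0, 0, 30], [0, -1, -4.5, 0, 0, 0, 30], [0, -1, -6, 0, 0, 0, 30], [0, -1, -8, 0, 0, 0, 30], [0, -1, -10, 0, 0, 0, 30], [0, -1, -12, 0, 0, 0, 30], [0, -1, -12, 0, 0, 0, 30]]

```text
t: 4.2
ee_pos: [0.5161, -0.198, 0.0798]
orientation: [0.623, 0.783, 0.0, 0.001]
contact_force: [2.6, -0.0, 2.1]
grip_width: 0.0435
```

```bash
python3 - <<'E'
from st import *
to(.5163,-.197,.12,.227)
cv2.imwrite('pics/w4.png',robot.read_camera('wrist')[:,:,::-1])
im=robot.read_camera('side')[:,:,::-1]
cv2.imwrite('pics/s4.png',cv2.resize(im[80:230,200:370],None,fx=4,fy=4,interpolation=cv2.INTER_CUBIC))
E
```

```text
t 4.2 pos [ 0.5161 -0.198   0.0798] F [ 2.6 -0.   2.1] w 0.0435
mm [  0.8   0.5 -40.2] rot [ 0.0019  0.0018 -0.0001]
```

View pics/w4.png

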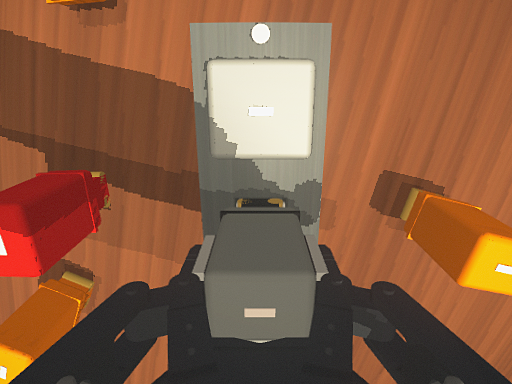

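View pics/s4.png

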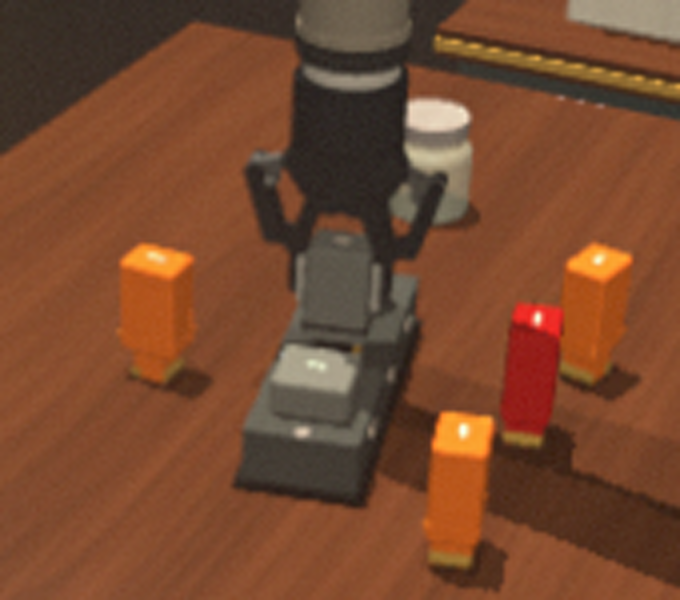

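The wrist view shows the socket opening at about (258,204), and the pack is in the same place relative to the fingers, so it's rising without slipping. Next I'll lift it straight up and clear.

Call:
drive_tool:
  steps:
    - [[0, 0, -4, 0, 0, 0, 30], [0, 0, -9, 0, 0, 0, 30], [0, 0, -15, 0, 0, 0, 30], [0, 0, -25, 0, 0, 0, 30], [0, 0, -40, 0, 0, 0, 30], [0, 0, -60, 0, 0, 0, 30], [0, 0, -80, 0, 0, 0, 30], [0, 0, -90, 0, 0, 0, 30], [0, 0, -95, 0, 0, 0, 30], [0, 0, -95, 0, 0, 0, 30]]

```text
t: 5.3
ee_pos: [0.5152, -0.1976, 0.1739]
orientation: [0.622, 0.783, 0.0, 0.001]
contact_force: [-0.0, 0.5, -1.8]
grip_width: 0.0435
```

```bash
python3 - <<'E'
from st import *
to(.546,.2275,.175,.8)
to(.546,.2275,.175,.227)
cv2.imwrite('pics/w5.png',robot.read_camera('wrist')[:,:,::-1])
im=robot.read_camera('side')[:,:,::-1]
cv2.imwrite('pics/s5.png',cv2.resize(im[60:210,200:370],None,fx=4,fy=4,interpolation=cv2.INTER_CUBIC))
E
```

```text
t 5.3 pos [ 0.5152 -0.1976  0.1739] F [-0.   0.5 -1.8] w 0.0435
mm [407.2 125.7  -1.3] rot [ 4.00e-04  1.00e-03 -5.73e-01]
t 5.3 pos [ 0.5152 -0.1976  0.1739] F [-0.   0.5 -1.8] w 0.0435
mm [407.2 125.7  -1.3] rot [ 0.0007  0.0008 -0.    ]
```

View pics/w5.png

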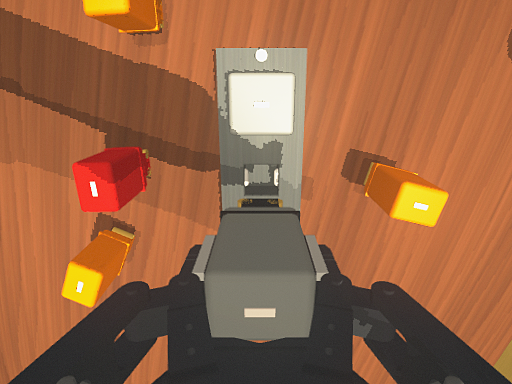

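View pics/s5.png

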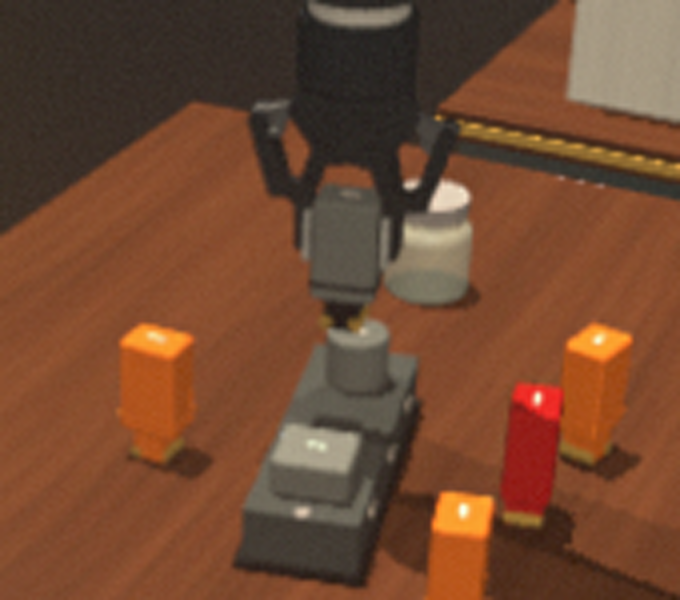

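The pack is out, upright and held firmly, and the other two are still plugged in. Moving to the tray with easing (total tool x +407, y +126).

Call:
drive_tool:
  steps:
    - [[6, 2, 0, 0, 0, 0, 30], [18, 6, 0, 0, 0, 0, 30], [38, 12, 0, 0, 0, 0, 30], [65, 20, 0, 0, 0, 0, 30], [95, 29, 0, 0, 0, 0, 30], [127, 39, 0, 0, 0, 0, 30], [159, 49, 0, 0, 0, 0, 30], [191, 59, 0, 0, 0, 0, 30], [223, 69, 0, 0, 0, 0, 30], [255, 79, 0, 0, 0, 0, 30]]

```text
t: 6.4
ee_pos: [0.5339, 0.0715, 0.173]
orientation: [0.622, 0.783, -0.0, -0.0]
contact_force: [0.7, -0.0, -1.3]
grip_width: 0.0435
```

Call:
drive_tool:
  steps:
    - [[30, 9, 0, 0, 0, 0, 30], [60, 19, 0, 0, 0, 0, 30], [88, 28, 0, 0, 0, 0, 30], [112, 35, 0, 0, 0, 0, 30], [130, 41, 0, 0, 0, 0, 30], [142, 45, 0, 0, 0, 0, 30], [149, 47, 0, 0, 0, 0, 30], [152, 47, 0, 0, 0, 0, 30], [152, 47, 0, 0, 0, 0, 30], [152, 47, 0, 0, 0, 0, 30]]

```text
t: 7.4
ee_pos: [0.5463, 0.2262, 0.1732]
orientation: [0.623, 0.782, -0.0, 0.0]
contact_force: [-0.4, -0.5, -1.6]
grip_width: 0.0431
```

```bash
python3 - <<'E'
from st import *
to(.546,.2275,.048,.227)
cv2.imwrite('pics/w6.png',robot.read_camera('wrist')[:,:,::-1])
im=robot.read_camera('side')[:,:,::-1]
cv2.imwrite('pics/s6.png',cv2.resize(im[100:310,100:300],None,fx=2.8,fy=2.8,interpolation=cv2.INTER_CUBIC))
E
```

```text
t 7.4 pos [0.5463 0.2262 0.1732] F [-0.4 -0.5 -1.6] w 0.0431
mm [  1.4  -0.  125.2] rot [-0.0004  0.001  -0.0014]
```

View pics/w6.png

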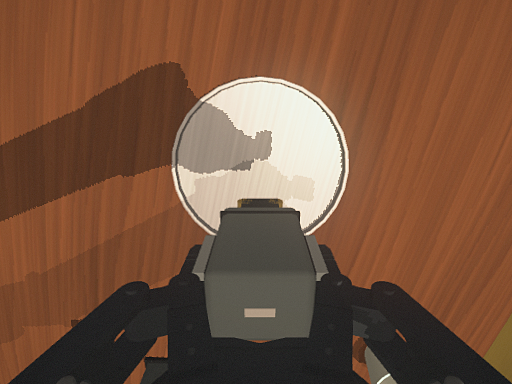

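View pics/s6.png

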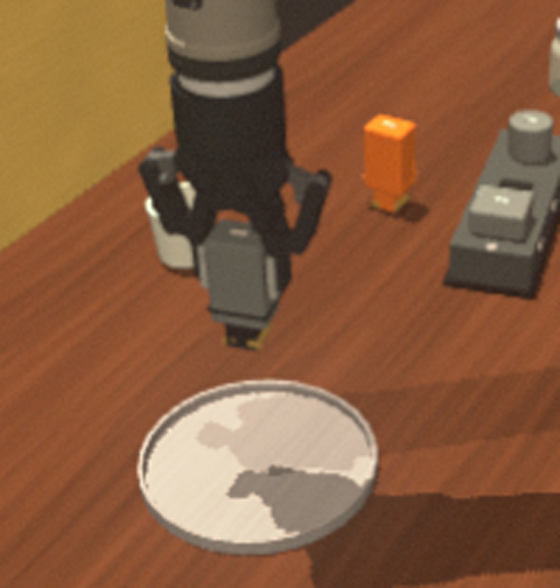

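The pack is over the tray, upright. I'll lower quickly to about 10 mm above contact, then slowly.

Call:
drive_tool:
  steps:
    - [[0, 0, 8, 0, 0, 0, 30], [1, 0, 25, 0, 0, 0, 30], [1, 0, 45, 0, 0, 0, 30], [1, 0, 65, 0, 0, 0, 30], [1, 0, 83, 0, 0, 0, 30], [1, 0, 98, 0, 0, 0, 30], [1, 0, 108, 0, 0, 0, 30], [1, 0, 114, 0, 0, 0, 30], [1, 0, 117, 0, 0, 0, 30], [1, 0, 118, 0, 0, 0, 30]]

```text
t: 8.5
ee_pos: [0.5463, 0.2286, 0.0554]
orientation: [0.622, 0.783, 0.0, 0.0]
contact_force: [-0.8, 1.2, -1.4]
grip_width: 0.0433
```

Call:
drive_tool:
  steps:
    - [[0, 0, 1, 0, 0, 0, 30], [0, 0, 2, 0, 0, 0, 30], [0, 0, 3, 0, 0, 0, 30], [0, 0, 4, 0, 0, 0, 30], [0, 0, 4, 0, 0, 0, 30], [0, 0, 4, 0, 0, 0, 30]]

```text
t: 9.1
ee_pos: [0.546, 0.2284, 0.0513]
orientation: [0.622, 0.783, -0.0, 0.0]
contact_force: [-0.2, 0.8, -2.2]
grip_width: 0.0436
```

Call:
drive_tool:
  steps:
    - [[0, 0, 0.7, 0, 0, 0, 30], [0, 0, 1.4, 0, 0, 0, 30], [0, 0, 2, 0, 0, 0, 30], [0, 0, 2, 0, 0, 0, 30]]

```text
t: 9.5
ee_pos: [0.5459, 0.2284, 0.0491]
orientation: [0.622, 0.783, -0.0, -0.0]
contact_force: [-0.0, 0.3, -0.8]
grip_width: 0.0432
```

Call:
drive_tool:
  steps:
    - [[0, 0, 0.5, 0, 0, 0, 30], [0, 0, 1, 0, 0, 0, 30], [0, 0, 1, 0, 0, 0, 30]]

```text
t: 9.8
ee_pos: [0.5459, 0.2284, 0.0482]
orientation: [0.622, 0.783, -0.0, 0.0]
contact_force: [-1.0, 0.4, -1.6]
grip_width: 0.0433
```

Call:
drive_tool:
  steps:
    - [[0, 0, 0.5, 0, 0, 0, 30], [0, 0, 1, 0, 0, 0, 30], [0, 0, 1, 0, 0, 0, 30]]

```text
t: 10.1
ee_pos: [0.5461, 0.2285, 0.0479]
orientation: [0.622, 0.783, -0.0, 0.0]
contact_force: [-2.0, -0.9, 4.6]
grip_width: 0.0431
```

```bash
python3 - <<'E'
from st import *
to(.546,.2275,.048,.227)
im=robot.read_camera('side')[:,:,::-1]
cv2.imwrite('pics/s7.png',cv2.resize(im[150:310,130:260],None,fx=3.7,fy=3.7,interpolation=cv2.INTER_CUBIC))
E
```

```text
t 10.1 pos [0.5461 0.2285 0.0479] F [-2.  -0.9  4.6] w 0.0431
mm [-1.  -0.3 -0.1] rot [0.0001 0.0004 0.    ]
```

View pics/s7.png

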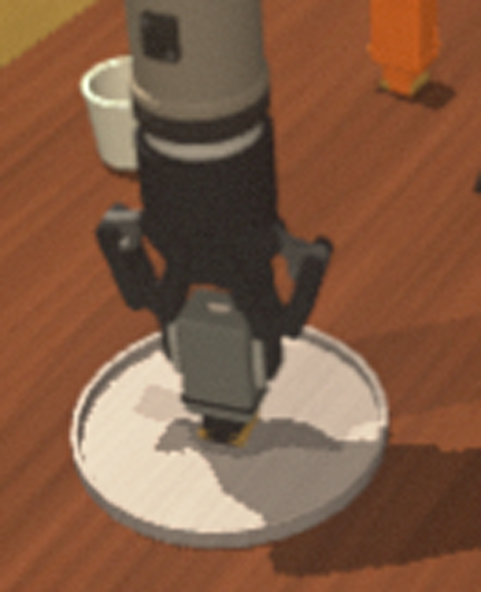

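Contact: the force rose by about 6 N at z = 0.048, as predicted. Opening gently.

Call:
drive_tool:
  steps:
    - [[0, 0, 0, 0, 0, 0, 43], [0, 0, 0, 0, 0, 0, 46], [0, 0, 0, 0, 0, 0, 49], [0, 0, 0, 0, 0, 0, 54], [0, 0, 0, 0, 0, 0, 62], [0, 0, 0, 0, 0, 0, 72], [0, 0, 0, 0, 0, 0, 85], [0, 0, 0, 0, 0, 0, 85], [0, 0, 0, 0, 0, 0, 85]]

```text
t: 11.05
ee_pos: [0.546, 0.2285, 0.0473]
orientation: [0.622, 0.783, 0.0, 0.0]
contact_force: [0.1, -0.1, -0.7]
grip_width: 0.0855
```

```bash
python3 - <<'E'
from st import *
to(.546,.2275,.048,.227)
cv2.imwrite('pics/w8.png',robot.read_camera('wrist')[:,:,::-1])
E
```

```text
t 11.05 pos [0.546  0.2285 0.0473] F [ 0.1 -0.1 -0.7] w 0.0855
mm [-0.9 -0.2 -0.7] rot [0.0001 0.0001 0.0001]
```

View pics/w8.png

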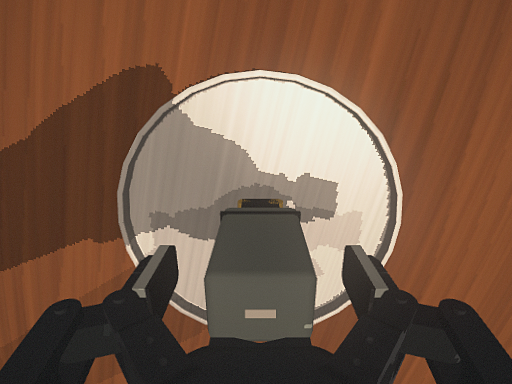

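The pads are clear of the pack on both sides and it's standing. Rising straight up.

Call:
drive_tool:
  steps:
    - [[0, 0, -8, 0, 0, 0, 85], [0, 0, -20, 0, 0, 0, 85], [0, 0, -40, 0, 0, 0, 85], [0, 0, -65, 0, 0, 0, 85], [0, 0, -90, 0, 0, 0, 85], [0, 0, -120, 0, 0, 0, 85], [0, 0, -145, 0, 0, 0, 85], [0, 0, -155, 0, 0, 0, 85], [0, 0, -160, 0, 0, 0, 85], [0, 0, -160, 0, 0, 0, 85]]

```text
t: 12.1
ee_pos: [0.5459, 0.2284, 0.2074]
orientation: [0.622, 0.783, -0.0, 0.0]
contact_force: [-0.5, -1.0, -0.1]
grip_width: 0.0851
```

```bash
python3 - <<'E'
from st import *
to(.546,.2275,.2,.227)
im=robot.read_camera('side')[:,:,::-1]
cv2.imwrite('pics/s9.png',im)
c=robot.calibration('wrist')
im=robot.read_camera('wrist')[:,:,::-1].copy()
for q in (box(.546,.2285,.227,.044,.034,.098),): cv2.polylines(im,[proj(c,q).round().astype(int)],True,(0,255,0),1)
cv2.imwrite('pics/w9.png',im)
E
```

```text
t 12.1 pos [0.5459 0.2284 0.2074] F [-0.5 -1.  -0.1] w 0.0851
mm [-0.9 -0.1  7.4] rot [0.0002 0.0002 0.0001]
```

View pics/s9.png

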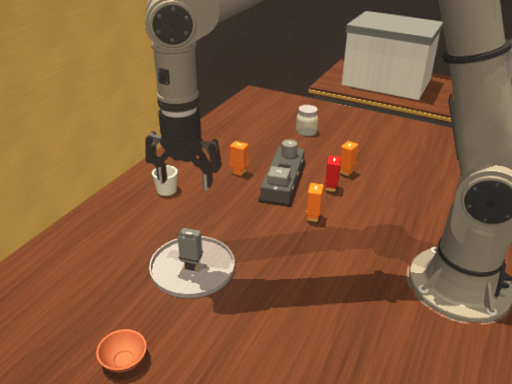

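View pics/w9.png

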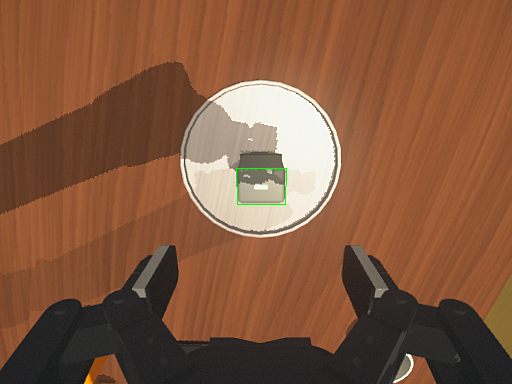

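The side view shows the pack upright on the tray at (190,247), with the low and round packs still in the block and the look-alikes where they were. In the wrist view the pack's top matches the predicted box. Handing in.

```bash
python3 -c "
from plant import robot
print(robot.job_done())"
```

```text
the job is handed in; nothing more can be done
None
```

The tall pack is out of its socket and standing upright near the centre of the round tray. I gripped it across its x faces, pulled it straight up through the catch, lowered it until it touched the tray, let go and backed the gripper off. I handed the job in at about 12.2 s, against the 43 s limit.

- **Placing:** in the last wrist picture the pack's top matched the predicted outline at its standing height. The side picture showed it upright on the tray.
- **Touchdown:** the wrist force rose by about 6 N at a tool height of 0.048 m, which is where I expected contact.
- **Other objects:** the low and round packs are still plugged in, and the orange and red look-alikes look undisturbed.
- **Force:** readings taken at the end of each move never passed about 7 N; I have no readings from within the moves, including while the catch let go. The gripper is clear of everything.
- **Disagreements:** the fingers read 43–43.6 mm on a pack given as 44 mm. Pixel sizes came out 2–5 mm small on the packs. Neither affected the grasp, and no check failed.

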